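# Zero the card stand and hold a spring clip gaping over the bead card

### The arm

A 6-joint arm with a two-finger parallel gripper is mounted at the origin on the work surface. World frame = base frame: x ahead of the robot, y to its left, z up, the work surface at z = 0. Lengths are in mm, angles in degrees, forces in N, time in s.
With the tool pointing down it reaches from about 250 to 800 mm from the base axis. Payload 3.9 kg.
Tool frame: the origin (TCP) lies between the finger pads, 19 mm behind the fingertips; this is the grasp point; z points along the fingers, y is the line along which they close (so a half turn about z gives the same grasp; the last joint's range is limited). The gripper opens to 85 mm and grips with 20 to 120 N. Pads are 22 mm wide; open, the fingers measure 114 mm over their backs; the gripper's body (76 mm by 85 mm) begins 54 mm behind the grasp point. The pads swing forward as they close: fully open they stand 13 mm farther back than shut.
Start: joints at [-73.568, 14.897, -7.913, 67.191, 0, 90], TCP at [148.51, -503.548, 250.004] pointing down, gripper open.
Joint ranges: [-159.42, 159.42], [-47.68, 98.78], [-73.54, 78.23], [-108.79, 121.32], [-90, 84.71], [-180, 180]. Speed limits (degrees/s): [147.25, 147.25, 180, 180, 180, 180].

### API

Orientations are given as a 3x3 rotation matrix whose columns are the frame's x, y, z axes.
In Python, from station import ctrl gives the robot as it stands. Calls block until the motion is done:
- ctrl.reach(position, orientation): joint-space move of the TCP to a pose.
- ctrl.move_l(position, rot=None, vel=150, stop_force=None): straight line of the TCP; rot=None keeps the orientation; vel is the mean speed in mm/s. With stop_force (N) it stops when the force on the tool has changed by that much, and returns True; else False.
- ctrl.move_j(angles): joint-space move.
- ctrl.set_gripper(opening, strength=None): opening from 0.0 (shut) to 1.0 (fully open); strength is the grip in N (None keeps the last); returns when the fingers have stopped.
- ctrl.wait(seconds).
- ctrl.inverse_kinematics(position, orientation): joint angles nearest the present ones, or None.
- ctrl.get_state(): the state.
- ctrl.get_image(name): name is "side" or "top"; returns (picture, depth): 420x560x3 uint8, red, green, blue; 420x560 float32, mm along the optical axis (not along the pixel's ray), 0 where there is no reading.
- ctrl.camera_info(name): a dict with "camera_matrix" (3x3 intrinsics, pixels), "rvec" (rotation vector, rad) and "tvec" (3), from world to camera coordinates, as OpenCV has them. Camera axes: x right, y down, z forward; pixel columns grow to the right and rows downward; lengths in mm; the calibration is good to about 2 mm. A picture is of the moment at which its call begins. camera_info takes no time and is no camera call.
A pose or a line that the arm cannot do raises ctrl.Unreachable and nothing moves.
- ctrl.job_done(): hands the job in; it is judged then, once.
Trained networks look in the newest picture that a camera, given by its name, has taken for a name from the list of things; names that differ only in an ending like _2 or _b are one class to them, and where a whole thing is asked for, a point or a joint stands for the part that bears it (a point fixed in the world has none). Each returns a list of dicts, best first, with "score" (0 to 1); they miss things now and then, are a little off and sometimes report something else, mostly with a low value. They report only what shows in the picture. A call takes as long as a camera call.
- ctrl.look_for(camera, name): "rect" ([left, top, width, height] in pixels, round what is visible of it).
The state is a dict: "time": time; "qpos": joint angles; "dq": joint speeds; "joint_torque": joint torques, N m; "eef_pos": TCP position; "eef_rot": TCP orientation; "ft_force": force on the tool from outside, world axes, zero at the start; "moment": the same for the moment, N m; "grip_width": opening from 0.0 (shut) to 1.0 (fully open); "grip_force": force on a finger pad.
Only numpy, scipy, OpenCV 4.12 (cv2) and the standard library are available. Lean on these libraries where they do the work, as an engineer would, in place of code of your own. Each camera call takes 0.05 s, during which the arm holds its last target. There are 200 camera calls.

### The job

Turn the knob of the card stand until its red pointer reads zero, and leave it there. Then squeeze the yellow spring clip open, lift it off the clear rack, and hold it upright and wide open astride the blue bead card, midway along its top edge and square to it, with the card's edge well between the gaping jaws and the clip clear of the card so that I can slip the strand ends in. Finish still holding the clip open there, and leave the bead tubes, the spoon rest and the jump-ring opener where they are.

Things in the scene. Friction and masses are not known exactly. Their poses are not given: they have to be found in the camera images.
- stand: White round dial base of the card stand, 120 mm across, 14 mm high, fixed on the green silicone mat block (160 x 160 x 10 mm, fixed). Origin: centre of its underside, on the spindle's vertical axis; z up. The broad red zero mark lies towards its own -x; thin black marks every 10 degrees either side.
- knob (a joint): Angle of the spindle (rad), counter-clockwise from above positive; 0 when the red pointer is on the red zero mark. Spindle, knob, pointer and card turn together as one rigid piece. Starts between -1.2 and -0.5 (card swung clockwise), stops at -1.5 and 0.6; friction (about 0.12 N m) keeps it where it is left.
- knob_grip (a point): Point on the spindle axis for gripping the black bar knob, 143 mm above the stand's origin. Bar 42 mm long, 12 mm wide, 32 mm high: top 14 mm above this point, underside 18 mm below, on a flange 26 mm across, 6 mm thick. The axes turn with the knob: x along the bar towards the card, z up; the red pointer lies low over the dial, towards -x.
- card_edge (a point): Middle of the top edge of the blue rigid bead card, which stands upright, 100 mm long, 4 mm thick, 70 mm high, carried by the spindle. The point lies 85 mm out from the spindle axis and 100 mm above the stand's origin (43 mm lower than knob_grip). x along the top edge, outward from the spindle; y across the thickness; z up. It turns with the knob.
- clip: Yellow spring clip, clothes-peg style, about 90 mm tall, 22 mm wide (x), 60 g, jaws down, clamped astride the rack's rib, anywhere within 40 mm of its middle. Origin: midway between the jaw tips, at their lower end; z up to the handles; y: the way jaws and handles move. Lever pivots at y = +-8, z = 42 mm. Grey block between the jaws, underside at z = 25 mm (throat depth), sits on the rib.
- clip_grip (a point): Point midway between the clip's handles, 82 mm above its origin, same axes: put the TCP here and close along y. Handles reach z = 90 mm. Parked, they lean out 0.30 rad, 53 mm over the tops; squeezed to the stop they stand parallel, 24 mm over their outer faces. The stop takes 6 to 8 N near the tops; up to 60 N does no harm. Keep the squeeze to keep the jaws open.
- jaw_left (a joint): Opening angle (rad) of the lever on the clip's +y side: 0 as parked on the rib (5 mm between the jaw tips), -0.055 shut, 0.30 at the stop. Both at 0.30 gives 30 mm between the jaw tips, both at 0.2 about 22 mm.
- jaw_right (a joint): The same for the lever on the clip's -y side.
- rack: Clear polycarbonate rack, fixed. Origin: on the table, under the middle of the rib. Base 160 mm (x) by 125 mm (y from -35 to +90) by 6 mm. The rib is an upright wall along x, 150 mm long, 5 mm thick (y = 0), its top 70 mm above the table. A block with three slots for tubes, 150 x 34 mm, its top 30 mm above the table, is centred at y = +65 mm.
- tube_a: Slim blue bead tube with white cap, 17 mm across, 62 mm tall, upright in the rack's slot at x = -45, y = +65 mm of the rack, its top 68 mm above the table. Origin: centre of its underside. Leave alone.
- tube_b: Slim orange bead tube, same size, in the slot at x = +45, y = +65 mm of the rack. Leave alone.
- spoon_rest: White ceramic spoon rest (round dish), 90 mm across, 22 mm high, on the table. Origin: centre of its underside. Leave alone.
- opener: Steel jump-ring opener: a small ring 27 mm across, 6 mm high, with a slit, on the table. Origin: centre of its underside. Leave alone.

How it is judged:
By the outcome, as a careful person would: the job done as asked, in the order asked, and still so for the second after the job is handed in, while the arm keeps its last pose, push and grip.
It also fails if it takes over 48 s, if anything falls off the work surface, if the arm or the gripper's body presses on something with over 40 N, if the wrist force passes 120 N, or if a joint passes its speed limit or range.

## Working session

There is one attempt and no reset: what is moved stays moved. The work goes in short steps, each a Python script; the robot and the scene stay as the last script left them, time stands still between calls to the robot, and variables do not carry over. Pictures are saved under pics/ and viewed, at most 10 in all, crops included, and the job is handed in when it is done.

```bash
ls; mkdir -p pics; cat > h.py <<'E'
import numpy as np, cv2
from station import ctrl
def cam(n):
    c=ctrl.camera_info(n); K=np.array(c["camera_matrix"],float); R=cv2.Rodrigues(np.array(c["rvec"],float))[0]; t=np.array(c["tvec"],float).ravel()
    return K,R,t
def cloud(n,depth):
    K,R,t=cam(n); v,u=np.mgrid[:depth.shape[0],:depth.shape[1]]
    P=np.stack([(u-K[0,2])/K[0,0]*depth,(v-K[1,2])/K[1,1]*depth,depth],-1)
    W=(P-t)@R; W[depth<=0]=np.nan; return W
def proj(n,p):
    K,R,t=cam(n); q=K@(R@np.asarray(p,float)+t); return q[:2]/q[2]
def snap(n,name):
    im,d=ctrl.get_image(n); cv2.imwrite(f"pics/{name}.png",im[:,:,::-1]); np.savez(f"{name}.npz",im=im,d=d); return im,cloud(n,d)
E
python3 - <<'E'
from h import *
for n in("side","top"):
    im,W=snap(n,n+"0")
    K,R,t=cam(n); print(n,-R.T@t,R[2])
    for k in["stand","knob","knob_grip","card_edge","clip","rack","tube_a","spoon_rest","opener"]:
        print(k,[(np.round(r["rect"]).tolist(),round(r["score"],2)) for r in ctrl.look_for(n,k)[:3]])
a=cv2.imread("pics/side0.png");b=cv2.imread("pics/top0.png")
E
```

```text
pics
station.py
side [310.8239277  695.72291695 496.21145428] [ 0.35726081 -0.80030199 -0.4815407 ]
stand [([325.0, 152.0, 54.0, 75.0], 0.9)]
knob [([324.0, 152.0, 40.0, 65.0], 0.72)]
knob_grip [([326.0, 151.0, 42.0, 68.0], 0.57)]
card_edge [([326.0, 152.0, 42.0, 62.0], 0.96)]
clip [([280.0, 232.0, 21.0, 58.0], 0.97), ([220.0, 263.0, 114.0, 91.0], 0.56), ([325.0, 152.0, 43.0, 65.0], 0.29)]
rack [([221.0, 266.0, 114.0, 88.0], 0.85), ([252.0, 176.0, 32.0, 20.0], 0.39)]
tube_a [([290.0, 298.0, 12.0, 31.0], 0.75), ([237.0, 288.0, 14.0, 26.0], 0.52)]
spoon_rest [([250.0, 176.0, 31.0, 19.0], 0.79)]
opener [([228.0, 224.0, 11.0, 6.0], 0.59)]
top [542.89434843  50.02053614 909.9917862 ] [ 0.06980885  0.01921531 -0.9973753 ]
stand [([356.0, 210.0, 73.0, 81.0], 0.7)]
knob [([384.0, 208.0, 50.0, 70.0], 0.58)]
knob_grip [([381.0, 210.0, 50.0, 70.0], 0.79)]
card_edge [([382.0, 210.0, 51.0, 70.0], 0.93), ([355.0, 209.0, 77.0, 83.0], 0.39)]
clip [([202.0, 253.0, 30.0, 13.0], 0.52), ([307.0, 151.0, 4.0, 14.0], 0.3)]
rack [([189.0, 214.0, 56.0, 74.0], 0.84)]
tube_a [([187.0, 228.0, 11.0, 5.0], 0.58)]
spoon_rest [([383.0, 126.0, 38.0, 36.0], 0.94)]
opener [([306.0, 152.0, 6.0, 11.0], 0.64), ([358.0, 213.0, 75.0, 77.0], 0.16)]
```

```bash
python3 - <<'E'
from h import *
a=cv2.imread("pics/side0.png")[140:380,200:400];b=cv2.imread("pics/top0.png")[110:310,170:450]
cv2.imwrite("pics/c1.png",cv2.resize(a,None,fx=2.5,fy=2.5,interpolation=cv2.INTER_CUBIC));cv2.imwrite("pics/c2.png",cv2.resize(b,None,fx=2.8,fy=2.8,interpolation=cv2.INTER_CUBIC))
E
```

```text
(no output)
```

View pics/c1.png

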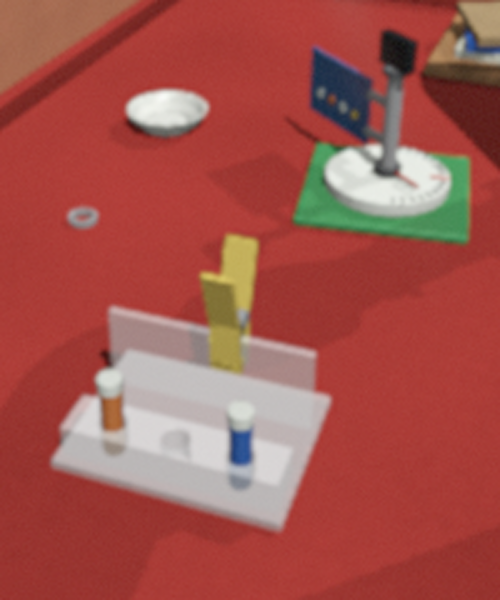

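View pics/c2.png

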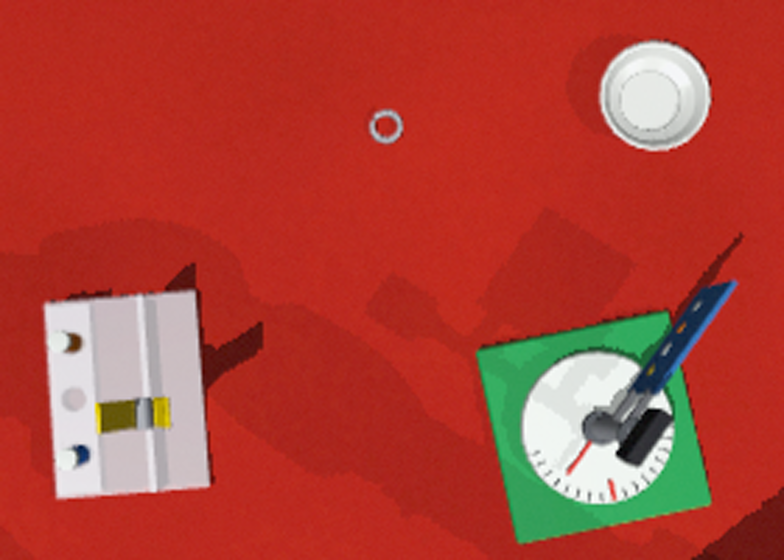

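The side view shows the yellow clip on the rib at about (290,250) with both tubes near the camera, and the stand at about (350,190). In the top view the clip is at (217,257), the dial centre at about (384,262), the red mark at (389,285) and the pointer tip at (374,278).

```bash
cat > m.py <<'E'
from h import *
def onplane(n,uv,z):
    K,R,t=cam(n); uv=np.atleast_2d(uv).astype(float); d=np.c_[(uv[:,0]-K[0,2])/K[0,0],(uv[:,1]-K[1,2])/K[1,1],np.ones(len(uv))]@R
    c=-R.T@t; return c+d*((z-c[2])/d[:,2])[:,None]
def masks(im):
    h=cv2.cvtColor(im,cv2.COLOR_RGB2HSV).astype(int);H,S,V=h[...,0],h[...,1],h[...,2]
    return dict(green=(H>45)&(H<90)&(S>90),blue=(H>95)&(H<130)&(S>110),yellow=(H>20)&(H<36)&(S>110),black=(V<60)&(S<120),white=(S<50)&(V>150),red=((H<8)|(H>172))&(S>90))
def box(m,l,t,r,b):
    z=np.zeros_like(m); z[t:b,l:r]=m[t:b,l:r]; return z
def uv(m): v,u=np.nonzero(m); return np.c_[u,v]
E
python3 - <<'E'
from m import *
d=np.load("top0.npz");im=d["im"];W=cloud("top",d["d"]);M=masks(im)
g=box(M["green"],330,200,440,320)
rr=cv2.minAreaRect(onplane("top",uv(g),10)[:,:2].astype(np.float32));print("mat",rr)
print("green z",np.nanmedian(W[g][:,2]))
# dial: hull of points near z=14
wm=box(M["white"],345,220,425,300); p=W[wm]; print("white z",np.nanpercentile(p[:,2],[10,50,90]))
P=onplane("top",uv(wm&(np.abs(W[...,2]-14)<6)),14)[:,:2].astype(np.float32); print("dial mincircle",cv2.minEnclosingCircle(P))
k=box(M["black"],375,240,430,300)&(W[...,2]>135); p=W[k];print("knob",len(p),np.nanpercentile(p[:,2],[10,50,90]));
top=k&(W[...,2]>150);print("knobtop", cv2.minAreaRect(W[top][:,:2].astype(np.float32)),cv2.minAreaRect(onplane("top",uv(top),157)[:,:2].astype(np.float32)))
b=box(M["blue"],380,195,440,260);p=W[b];print("card z",np.nanpercentile(p[:,2],[5,50,95]));e=p[p[:,2]>92];print(len(e),cv2.fitLine(p[:,:2].astype(np.float32),cv2.DIST_HUBER,0,.01,.01).ravel(),np.median(e,0),e[:,:2].min(0),e[:,:2].max(0))
r=box(M["red"],350,225,425,295); 
# red on dial: within 57mm of dial centre
C=np.array(cv2.minEnclosingCircle(P)[0]);Q=onplane("top",uv(r),14);rad=np.hypot(*(Q[:,:2]-C).T);s=rad<56
n,lab,st,ce=cv2.connectedComponentsWithStats(np.uint8(0*r+0) if 0 else (lambda m:(m.__setitem__((uv(r)[s][:,1],uv(r)[s][:,0]),1),m)[1])(np.zeros(r.shape,np.uint8)))
for i in range(1,n):
    q=uv(lab==i);w=onplane("top",q,14)[:,:2];v=w-C;print("red",len(q),ce[i],w.mean(0),np.degrees(np.arctan2(*(v.mean(0)[::-1]))),np.hypot(*v.T).min(),np.hypot(*v.T).max())
y=box(M["yellow"],190,240,245,275);p=W[y];print("clip z",np.nanpercentile(p[:,2],[5,50,95]));t=p[p[:,2]>np.nanmax(p[:,2])-25];print(len(p),cv2.minAreaRect(p[:,:2].astype(np.float32)))
d=np.load("side0.npz");Ws=cloud("side",d["d"]);Ms=masks(d["im"]);y=box(Ms["yellow"],270,225,310,295);p=Ws[y];p=p[np.isfinite(p[:,0])];print("side clip",np.percentile(p[:,2],[2,50,98]))
for lo,hi in((60,80),(80,100),(100,120),(120,140)):
    q=p[(p[:,2]>lo)&(p[:,2]<hi)]; print(lo,len(q),q.min(0),q.max(0),q.mean(0))
for n,bx in(("top",(185,210,250,292)),):
    d=np.load("top0.npz"); w=W[bx[1]:bx[3],bx[0]:bx[2]]; q=w[(w[...,2]>3)]; print("rack",cv2.minAreaRect(q[:,:2].astype(np.float32))); 
    s=q[(q[:,2]>60)&(q[:,2]<78)];print(len(s),np.percentile(q[:,2],[10,50,90,99]))
    q=w[np.abs(w[...,2]-70)<6];print("rib",len(q),cv2.fitLine(q[:,:2].astype(np.float32),cv2.DIST_HUBER,0,.01,.01).ravel())
E
```

```text
mat ((496.34417724609375, -160.30941772460938), (159.28128051757812, 158.86940002441406), 10.174562454223633)
green z 10.715546229034299
white z [22.61828549 24.77907367 26.95756526]
dial mincircle ((496.6613464355469, -162.35406494140625), 61.093196868896484)
knob 189 [145.98403084 166.38818674 168.76882329]
knobtop ((496.23846435546875, -159.19041442871094), (9.98098373413086, 40.64793395996094), 51.70790481567383) ((496.3531494140625, -160.70730590820312), (14.095280647277832, 41.629146575927734), 53.081932067871094)
card z [ 47.71607856  90.73665125 111.76254038]
185 [0. 0. 0. 0.] [ 563.66986634 -211.39968103  108.03266661] [ 524.30602747 -243.40941574] [ 602.28571596 -180.71750466]
red 19 [376.63157895 272.63157895] [ 472.89873377 -147.7648528 ] 148.45188217217247 13.126567085134795 42.43207666603044
red 8 [388.125 284.125] [ 446.74477497 -172.29266272] -168.73942889920514 45.78705523068595 55.36999948555012
clip z [ 88.37822461 116.58486837 136.39753747]
203 ((518.1204833984375, 189.89817810058594), (20.211896896362305, 51.99431228637695), 3.27899169921875)
side clip [ 49.63928484 106.55747467 133.8273004 ]
60 113 [507.09059195 182.31393215  60.12368803] [527.82483408 203.44387931  79.45017467] [517.23975054 200.87904121  69.8426724 ]
80 124 [506.56163018 176.44937804  80.0570362 ] [527.72429896 207.35247004  99.87561709] [515.67732701 197.09093946  90.57388615]
100 217 [505.40492621 170.42022233 100.26395926] [529.60975386 213.47617112 119.92165285] [517.18860601 189.92812694 110.86775785]
120 198 [505.27256711 164.47336018 120.08825596] [529.79583174 218.28388668 134.53274907] [517.39322596 189.71515035 127.87935051]
rack ((532.1952514648438, 213.7211456298828), (148.90945434570312, 186.4628143310547), 88.87567138671875)
296 [  5.19014386   9.00969514  70.68182881 133.8278079 ]
rib 268 [9.9848062e-01 5.5104334e-02 5.3427112e+02 1.9205841e+02]
```

```bash
cat > dial.py <<'E'
from m import *
def dial(name,verb=1):
    d=np.load(name+".npz");im=d["im"];W=cloud("top",d["d"]);M=masks(im)
    g=box(M["green"],330,200,440,320); rr=cv2.minAreaRect(onplane("top",uv(g),10)[:,:2].astype(np.float32)); C=np.array(rr[0])
    wm=box(M["white"],345,220,425,300)&(np.abs(W[...,2]-24)<6); P=onplane("top",uv(wm),24)[:,:2]; P=P[np.hypot(*(P-C).T)<64]
    print("mat",rr,"dial",cv2.minEnclosingCircle(P.astype(np.float32)))
    k=box(M["black"],360,225,430,300)&(W[...,2]>158); print("knob", cv2.minAreaRect(onplane("top",uv(k),167)[:,:2].astype(np.float32)))
    b=box(M["blue"],340,180,440,270)&(W[...,2]>100); q=onplane("top",uv(b),110)
    vx=cv2.fitLine(np.float32(q[:,:2]),cv2.DIST_L2,0,.01,.01).ravel(); print("card top",len(q),np.degrees(np.arctan2(vx[1],vx[0])),vx[2:])
    f=im.astype(float); red=f[...,0]-(f[...,1]+f[...,2])/2   # redness weight
    v,u=np.mgrid[225:297,345:430]; uvs=np.c_[u.ravel(),v.ravel()]; Q=onplane("top",uvs,24)[:,:2]-C
    w=red[uvs[:,1],uvs[:,0]]; rad=np.hypot(*Q.T); ang=np.degrees(np.arctan2(Q[:,1],Q[:,0]))%360
    if verb:
      for lo,hi in((20,30),(30,38),(38,44),(44,49),(49,56)):
        s=(rad>lo)&(rad<hi)&(w>45); 
        if s.any():
            h=np.sort(ang[s]); grp=np.split(h,np.nonzero(np.diff(h)>12)[0]+1)
            print(lo,hi,[(len(x),round(np.average(ang[s&(ang>=x[0])&(ang<=x[-1])],weights=w[s&(ang>=x[0])&(ang<=x[-1])]),1)) for x in grp])
E
python3 -c "
from dial import *
dial('top0')"
```

```text
mat ((496.34417724609375, -160.30941772460938), (159.28128051757812, 158.86940002441406), 10.174562454223633) dial ((495.66217041015625, -160.22491455078125), 60.06328582763672)
knob ((496.41888427734375, -158.62078857421875), (11.926690101623535, 41.12099075317383), 52.25006103515625)
card top 139 -37.81419 [ 563.255   -211.45105]
20 30 [(7, np.float64(147.2))]
30 38 [(7, np.float64(146.2))]
38 44 [(5, np.float64(145.5)), (1, np.float64(192.9))]
44 49 [(1, np.float64(144.9)), (5, np.float64(191.2))]
49 56 [(8, np.float64(191.1))]
```

```bash
cat >> h.py <<'E'
def rot(deg):  # tool down, y axis at angle deg
    a=np.radians(deg); y=np.array([np.cos(a),np.sin(a),0]); z=np.array([0,0,-1.]); return np.c_[np.cross(y,z),y,z]
E
python3 - <<'E'
from h import *
C=[496.2,-159.7]
s=ctrl.get_state();print(s["time"],np.round(s["eef_rot"],2).tolist(),s["grip_width"])
best=None
for f in(90,-90):
    q=[ctrl.inverse_kinematics([*C,158],rot(a+f)) for a in(-37,-12,11,25)]; print(f,[None if x is None else np.round(x).tolist() for x in q])
    if all(x is not None for x in q):
        c=max(abs(x[5]) for x in q)
        if best is None or c<best[0]: best=(c,f)
f=best[1];print(f); open("f","w").write(str(f))
ctrl.reach([*C,240],rot(-37+f)); ctrl.move_l([*C,200],vel=150); print(ctrl.move_l([*C,158],vel=80,stop_force=8))
ctrl.set_gripper(0.0,50); s=ctrl.get_state();print(s["time"],s["grip_width"],s["grip_force"],s["ft_force"],s["moment"],s["eef_pos"])
ctrl.move_l([*C,158],rot(-14+f),vel=40)
s=ctrl.get_state();print(s["time"],s["grip_width"],s["ft_force"],s["moment"],s["eef_pos"])
ctrl.move_l([*C,158],rot(9+f),vel=40)
s=ctrl.get_state();print(s["time"],s["grip_width"],s["ft_force"],s["moment"],s["eef_pos"])
E
```

```text
1.0 [[0.96, 0.28, 0.0], [0.28, -0.96, -0.0], [0.0, 0.0, -1.0]] 0.9987169214670195
90 [[-18.0, 18.0, -18.0, 54.0, 0.0, 19.0], [-18.0, 18.0, -18.0, 54.0, 0.0, -6.0], [-18.0, 18.0, -18.0, 54.0, 0.0, -29.0], [-18.0, 18.0, -18.0, 54.0, 0.0, -43.0]]
-90 [[-18.0, 18.0, -18.0, 54.0, 0.0, -161.0], [-18.0, 18.0, -18.0, 54.0, 0.0, 174.0], [-18.0, 18.0, -18.0, 54.0, 0.0, 151.0], [-18.0, 18.0, -18.0, 54.0, 0.0, 137.0]]
90
False
4.5417 0.1307103482649918 49.45426404476166 [-3.59782241 -4.35960077  3.09473193] [-0.66191886  0.53272328  0.08388071] [ 495.60856399 -160.59275535  158.25602406]
5.0917 0.13038165446475639 [-3.92615834 -4.95007163  3.86579859] [-0.88072471  0.74854358  0.13290788] [ 495.36170238 -161.02668957  158.25834641]
5.6417 0.1285929832582707 [-4.17883315 -7.04213813  3.55075042] [-1.10150948  0.75053376  0.09644986] [ 495.35407347 -161.50037392  158.25248542]
```

```bash
python3 - <<'E'
from dial import *
ctrl.set_gripper(1.0); s=ctrl.get_state();print(s["time"],s["ft_force"],s["eef_pos"])
p=s["eef_pos"]; ctrl.move_l([p[0],p[1],235],vel=200)
ctrl.reach([517,100,260],rot(93))
im,W=snap("top","top1"); snap("side","side1"); dial("top1")
print(ctrl.get_state()["time"],ctrl.look_for("side","clip")[:1])
cv2.imwrite("pics/c3.png",cv2.resize(im[190:310,330:450,::-1],None,fx=5,fy=5,interpolation=cv2.INTER_CUBIC))
E
```

```text
6.35 [0.99924492 0.12607302 0.18100627] [ 496.23697549 -159.6047025   157.98237415]
mat ((496.34417724609375, -160.30941772460938), (159.28128051757812, 158.86940002441406), 10.174562454223633) dial ((496.0343933105469, -160.18167114257812), 60.11027145385742)
knob ((496.0826416015625, -158.7294158935547), (41.561004638671875, 13.09809684753418), 9.876970291137695)
card top 142 8.859922 [ 581.808   -146.11884]
20 30 [(8, np.float64(194.9))]
30 38 [(6, np.float64(192.8))]
38 44 [(5, np.float64(192.2))]
44 49 [(5, np.float64(191.3))]
49 56 [(8, np.float64(191.1)), (2, np.float64(359.6))]
8.0083 [{'rect': [277.9, 235.8, 23.7, 54.1], 'score': 0.86}]
```

View pics/c3.png

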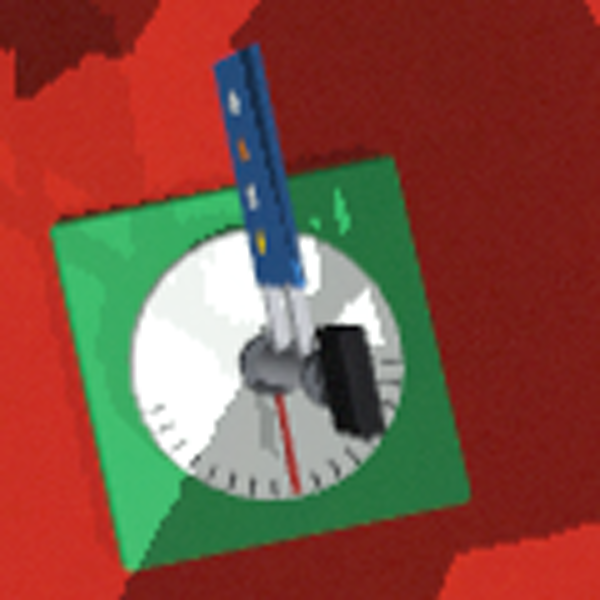

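```bash
cat > fine.py <<'E'
from m import *
def fine(n=6):
    im=np.mean([ctrl.get_image("top")[0] for _ in range(n)],0).astype(np.float32); fineim(im)
def fineim(im):
    P0=np.array([496.1,-160.2])
    G=np.zeros(im.shape[:2]); 
    def samp(I,xy,z):
        uvp=np.array([proj("top",[*q,z]) for q in xy]).astype(np.float32); return cv2.remap(I,uvp[:,0].copy(),uvp[:,1].copy(),cv2.INTER_CUBIC).ravel() if I.ndim==2 else cv2.remap(I,uvp[:,0].copy(),uvp[:,1].copy(),cv2.INTER_CUBIC).reshape(-1,3)
    # dial edge at z=24: saturation step green/white
    red_ch=im[...,0].copy(); sat=(im[...,1]-im[...,0]).copy()
    # only on the non-hidden half (toward -x), edge radius per angle
    E=[]
    rs=np.arange(54,66,.25)
    for a in np.radians(np.arange(95,290,5)):
        u=np.array([np.cos(a),np.sin(a)]); s=samp(sat,P0+rs[:,None]*u,24.); lo,hi=s[:8].mean(),s[-8:].mean()
        if hi-lo>30: i=np.nonzero(s>(lo+hi)/2)[0][0]; E.append(P0+rs[i]*u)
    E=np.array(E); A=np.c_[2*E,np.ones(len(E))]; x=np.linalg.lstsq(A,(E**2).sum(1),rcond=None)[0]; C=x[:2]; print("C",C,"r",np.sqrt(x[2]+C@C),len(E))
    R=im[...,0]-(im[...,1]+im[...,2])/2; D=im.mean(2)
    an=np.arange(100,282,.5)
    def ring(I,r0,r1,z): 
        return np.mean([samp(I,C+r*np.c_[np.cos(np.radians(an)),np.sin(np.radians(an))],z) for r in np.arange(r0,r1,.5)],0)
    for r0,r1 in((30,36),(36,42),(46,50),(50,55)):
        p=ring(R,r0,r1,24. if r0>44 else 30.); p=np.where(np.abs(an-190)<75,p,0); i=p.argmax(); w=np.clip(p-.3*p[i],0,None)*(np.abs(an-an[i])<10); print("red",r0,r1,round(p[i]),round((w*an).sum()/w.sum(),2))
    p=ring(D,50,56,24.); p=-(p-cv2.GaussianBlur(p[None],(0,0),12).ravel()); 
    for lo,hi in((115,182),(200,265),(140,182),(200,240)):
        s=(an>=lo)&(an<=hi); f=(p[s]*np.exp(1j*2*np.pi*an[s]/10)).mean(); print("ticks",lo,hi,round(abs(f),1),round((np.degrees(np.angle(f))/36)%10,2))
E
python3 - <<'E'
from fine import *
fineim(np.load("top0.npz")["im"].astype(np.float32)); fine()
E
```

```text
C [ 497.26567697 -160.03355452] r 61.282529102518666 39Traceback (most recent call last):
  File "<stdin>", line 2, in <module>
  File "fine.py", line 23, in fineim
    p=ring(R,r0,r1,24. if r0>44 else 30.); p=np.where(np.abs(an-190)<75,p,0); i=p.argmax(); w=np.clip(p-.3*p[i],0,None)*(np.abs(an-an[i])<10); print("red",r0,r1,round(p[i]),round((w*an).sum()/w.sum(),2))
  File "fine.py", line 21, in ring
    return np.mean([samp(I,C+r*np.c_[np.cos(np.radians(an)),np.sin(np.radians(an))],z) for r in np.arange(r0,r1,.5)],0)
                    ~~~~^^^^^^^^^^^^^^^^^^^^^^^^^^^^^^^^^^^^^^^^^^^^^^^^^^^^^^^^^^^^^^
  File "fine.py", line 8, in samp
    uvp=np.array([proj("top",[*q,z]) for q in xy]).astype(np.float32); return cv2.remap(I,uvp[:,0].copy(),uvp[:,1].copy(),cv2.INTER_CUBIC).ravel() if I.ndim==2 else cv2.remap(I,uvp[:,0].copy(),uvp[:,1].copy(),cv2.INTER_CUBIC).reshape(-1,3)
                  ~~~~^^^^^^^^^^^^^^
  File "h.py", line 11, in proj
    K,R,t=cam(n); q=K@(R@np.asarray(p,float)+t); return q[:2]/q[2]
          ~~~^^^
  File "h.py", line 4, in cam
    c=ctrl.camera_info(n); K=np.array(c["camera_matrix"],float); R=cv2.Rodrigues(np.array(c["rvec"],float))[0]; t=np.array(c["tvec"],float).ravel()
ValueError: time passes only in moves, steps and waits
```

```bash
sed -i 's/^def cam(n)/import functools\n@functools.lru_cache(None)\ndef cam(n)/' h.py
python3 - <<'E'
from fine import *
fineim(np.load("top0.npz")["im"].astype(np.float32)); fine()
E
```

```text
C [ 497.26567697 -160.03355452] r 61.282529102518666 39
red 30 36 151 145.36
red 36 42 150 144.6
red 46 50 160 191.47
red 50 55 167 191.07
ticks 115 182 16.4 1.78
ticks 200 265 10.8 0.08
ticks 140 182 17.0 1.66
ticks 200 240 12.4 0.44
C [ 497.00757158 -159.87684421] r 60.92381509885617 39
red 30 36 106 191.37
red 36 42 107 190.59
red 46 50 113 191.73
red 50 55 120 191.36
ticks 115 182 14.5 1.94
ticks 200 265 7.7 0.53
ticks 140 182 13.5 1.9
ticks 200 240 10.5 0.98
```

```bash
python3 - <<'E'
from m import *
ims=[];ds=[]
for _ in range(8):
    i,d=ctrl.get_image("top"); ims.append(i.astype(float)); ds.append(np.where(d>0,d,np.nan))
im=np.mean(ims,0); W=cloud("top",np.nanmedian(ds,0))
np.savez("avg1.npz",im=im,d=np.nanmedian(ds,0))
R=im[...,0]-(im[...,1]+im[...,2])/2
C=np.array([496.3,-160.2])
for r0,r1 in((16,24),(24,32),(32,40),(40,44),(46,55)):
    m=np.zeros(R.shape,bool); v,u=np.mgrid[225:297,345:430]; Q=onplane("top",np.c_[u.ravel(),v.ravel()],24)[:,:2]-C
    rad=np.hypot(*Q.T);a=np.degrees(np.arctan2(Q[:,1],Q[:,0]))%360
    s=(rad>r0)&(rad<r1)&(np.abs(a-192)<12); uu=u.ravel()[s];vv=v.ravel()[s]; k=R[vv,uu]>60
    print(r0,r1,"pointer z",np.round(W[vv[k],uu[k],2],1),"others",np.round(np.nanmedian(W[vv[~k],uu[~k],2]),1))
# card line from averaged image, knob angle
M=masks(im.astype(np.uint8))
b=box(M["blue"],340,180,440,270); 
for lo,hi in((105,112),(95,115),(100,108)):
    s=b&(W[...,2]>lo)&(W[...,2]<hi); q=W[s]; l=cv2.fitLine(np.float32(q[:,:2]),cv2.DIST_L2,0,.01,.01).ravel(); print("card",len(q),np.degrees(np.arctan(l[1]/l[0])))
q=W[b];q=q[np.isfinite(q[:,0])]; q=q[(q[:,2]>50)&(q[:,2]<104)]; A=np.c_[q[:,0],np.ones(len(q)),q[:,2]]; x=np.linalg.lstsq(A,q[:,1],rcond=None)[0]; print("card face",len(q),np.degrees(np.arctan(x[0])),x)
d=np.load("side1.npz");Ws=cloud("side",d["d"]);b=box(masks(d["im"])["blue"],315,145,360,210);q=Ws[b];q=q[np.isfinite(q[:,0])];q=q[(q[:,2]>45)&(q[:,2]<112)];A=np.c_[q[:,0],np.ones(len(q)),q[:,2]]; x=np.linalg.lstsq(A,q[:,1],rcond=None)[0]; print("side face",len(q),np.degrees(np.arctan(x[0])),x, q.min(0),q.max(0))
print(ctrl.get_state()["time"])
E
```

```text
16 24 pointer z [33.1 32.5 32.5 33.2] others 25.4
24 32 pointer z [32.3 32.4 32.4 33.  33.2] others 25.1
32 40 pointer z [32.1 32.6 32.9] others 24.6
40 44 pointer z [32.2 34.5 31.8 33.4] others 24.7
46 55 pointer z [32.6 25.1 25.5 26.7 26.5 26.1] others 24.9
card 113 8.78742
card 172 8.749983
card 46 8.93902
card face 248 8.846957440291565 [ 1.55647489e-01 -2.36151183e+02  5.91188642e-04]
side face 502 8.354746951913532 [ 1.46860209e-01 -2.30274383e+02 -1.50881907e-03] [ 533.20802657 -155.8271605    45.05274377] [ 596.31122881 -140.05422961  108.46073505]
8.7583
```

```bash
python3 - <<'E'
from fine import *
C=[495.6,-161.]
ctrl.reach([*C,230],rot(99)); ctrl.move_l([*C,158],vel=120,stop_force=10)
ctrl.set_gripper(0.0,50); s=ctrl.get_state();print(s["time"],s["grip_width"],s["ft_force"],s["moment"],s["eef_pos"])
ctrl.move_l([*C,158],rot(101.4),vel=20); ctrl.wait(.2)
s=ctrl.get_state();print(s["time"],s["ft_force"],s["moment"],s["eef_pos"],np.degrees(np.arctan2(s["eef_rot"][1][1],s["eef_rot"][0][1])))
ctrl.set_gripper(1.0); s=ctrl.get_state()
ctrl.move_l([C[0],C[1],235],vel=200); ctrl.reach([517,100,260],rot(93.2))
im=[];ds=[]
for _ in range(8):
    i,d=ctrl.get_image("top"); im.append(i.astype(np.float32)); ds.append(np.where(d>0,d,np.nan))
im=np.mean(im,0);W=cloud("top",np.nanmedian(ds,0)); fineim(im)
M=masks(im.astype(np.uint8));b=box(M["blue"],340,180,440,270)
s=b&(W[...,2]>95)&(W[...,2]<115); q=W[s]; l=cv2.fitLine(np.float32(q[:,:2]),cv2.DIST_L2,0,.01,.01).ravel(); print("card",len(q),np.degrees(np.arctan(l[1]/l[0])))
q=W[b];q=q[np.isfinite(q[:,0])]; q=q[(q[:,2]>50)&(q[:,2]<104)]; A=np.c_[q[:,0],np.ones(len(q)),q[:,2]]; x=np.linalg.lstsq(A,q[:,1],rcond=None)[0]; print("card face",len(q),np.degrees(np.arctan(x[0])),x)
e=onplane("top",uv(b&(W[...,2]>106)),110);print("top edge",e.min(0),e.max(0),e.mean(0))
im,Ws=snap("side","side2");b=box(masks(im)["blue"],315,145,360,210);q=Ws[b];q=q[np.isfinite(q[:,0])];q=q[(q[:,2]>45)&(q[:,2]<112)];A=np.c_[q[:,0],np.ones(len(q)),q[:,2]]; x=np.linalg.lstsq(A,q[:,1],rcond=None)[0]; print("side face",len(q),np.degrees(np.arctan(x[0])),x, q.min(0),q.max(0))
print(ctrl.get_state()["time"])
E
```

```text
11.2 0.12823584477034874 [-0.24896068 -2.19101266  2.13720519] [-0.32897766  0.16630991 -0.04935194] [ 495.74615162 -161.55393393  158.30069734]
11.65 [-0.95545077 -4.22166287  4.00759548] [-0.7087702   0.2779391   0.08349356] [ 495.74546888 -161.54442214  158.30734828] 101.35575767384273
C [ 496.99003244 -159.8901157 ] r 60.931458346462435 39
red 30 36 103 193.62
red 36 42 108 193.2
red 46 50 113 192.17
red 50 55 120 191.34
ticks 115 182 14.6 1.93
ticks 200 265 7.6 0.6
ticks 140 182 13.6 1.88
ticks 200 240 10.7 1.01
card 170 11.308229
card face 244 11.397188926952493 [ 2.01584313e-01 -2.58766591e+02 -1.47371326e-03]
top edge [ 532.98715602 -153.78541457  110.        ] [ 626.69319712 -133.27316685  110.        ] [ 579.86010847 -143.40011445  110.        ]
side face 511 11.32416648963176 [ 2.00258380e-01 -2.58208934e+02  8.28711875e-03] [ 532.07466711 -153.64687195   45.18748281] [ 595.00650093 -135.88373796  109.4852781 ]
14.3667
```

```bash
python3 - <<'E'
from fine import *
P=[517.2,190.4]
ctrl.reach([*P,210],rot(93.2)); print(ctrl.move_l([*P,127],vel=100,stop_force=6))
ctrl.set_gripper(0.0,40); ctrl.wait(.2); s=ctrl.get_state();print(s["time"],s["grip_width"],s["grip_force"],s["ft_force"],s["moment"],s["eef_pos"])
print(ctrl.move_l([*P,137],vel=30,stop_force=10)); s=ctrl.get_state();print(s["time"],s["ft_force"],s["eef_pos"])
ctrl.move_l([*P,262],vel=120); s=ctrl.get_state();print(s["time"],s["grip_width"],s["grip_force"],s["ft_force"])
im,W=snap("side","side3"); r=ctrl.look_for("side","clip")[0]["rect"];print(r)
x,y=int(r[0])-35,int(r[1])-60
cv2.imwrite("pics/c4.png",cv2.resize(im[max(y,0):y+160,x:x+110,::-1],None,fx=3.7,fy=3.7,interpolation=cv2.INTER_CUBIC))
E
```

```text
False
16.6333 0.2591555976815287 41.92517101764679 [-0.61476015 -1.11401067  9.00363959] [-0.36920065  0.14329305 -0.06973032] [518.5809951  190.520635   128.99492981]
True
16.875 [ 0.62926924 -0.41155306  0.19404004] [517.18880473 190.34656947 130.76991017]
18.125 0.2534439333997701 41.117974519729614 [-0.05309334 -0.24524136 -1.76080385]
[280.7, 162.1, 21.7, 67.8]
```

View pics/c4.png

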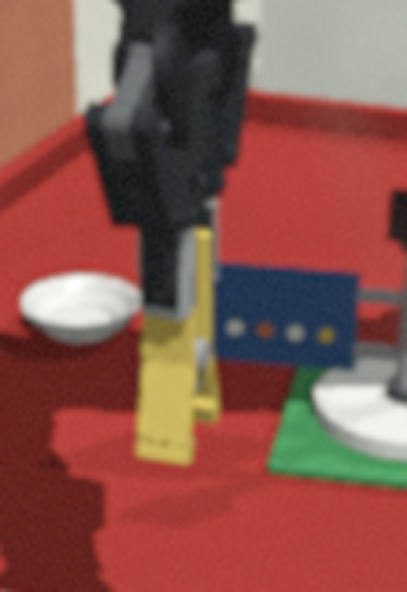

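Image shows the clip lifted clear, held by its handles with the jaws wide open (tips at about (45+280-…, low) in the crop at (165,455) and (205,415)).

```bash
cat > rel.py <<'E'
from m import *
def rel(tag,n=4):
    for c in("side","top"):
        im=[];ds=[]
        for _ in range(n):
            i,d=ctrl.get_image(c); im.append(i.astype(np.float32)); ds.append(np.where(d>0,d,np.nan))
        im=np.mean(im,0).astype(np.uint8);W=cloud(c,np.nanmedian(ds,0));np.savez(tag+c,im=im,W=W);M=masks(im)
        near=np.hypot(W[...,0]-579,W[...,1]+144)<70
        y=M["yellow"]&near&(W[...,2]>60); q=W[y]; b=M["blue"]&near&(W[...,2]>40); B=W[b]
        a=np.radians(11.2); u=np.array([np.cos(a),np.sin(a)]); v=np.array([-u[1],u[0]]); E=np.array([579.4,-144.1])
        L=lambda p:np.c_[(p[:,:2]-E)@u,(p[:,:2]-E)@v,p[:,2]]
        print(c,"card",len(B),np.percentile(L(B),[2,50,98],0).round(1).tolist())
        if len(q): 
            l=L(q); print(" clip",len(q),np.percentile(l,[2,50,98],0).round(1).tolist())
            for s,nm in((l[:,1]>5,"+y"),(l[:,1]<-5,"-y")):
                if s.sum()>5: print("  ",nm,s.sum(),np.percentile(l[s],[3,50,97],0).round(1).tolist())
        cv2.imwrite(f"pics/{tag}{c}.png",im[:,:,::-1])
E
python3 - <<'E'
from rel import *
ctrl.reach([579.4,-144.1,250],rot(101.2)); ctrl.move_l([579.4,-144.1,222],vel=80); ctrl.wait(.2)
s=ctrl.get_state();print(s["time"],s["grip_width"],s["grip_force"],s["ft_force"],s["eef_pos"],s["eef_rot"][:,1] if hasattr(s["eef_rot"],"shape") else "")
rel("r1")
im=cv2.imread("pics/r1side.png")[90:240,280:420];cv2.imwrite("pics/c5.png",cv2.resize(im,None,fx=4,fy=4,interpolation=cv2.INTER_CUBIC))
E
```

```text
20.2083 0.25581941064537184 41.11763656139374 [-0.24099922 -0.68777161 -0.84481417] [ 579.84775697 -144.0995863   222.6804578 ] [-1.94400393e-01  9.80922108e-01 -5.52521925e-04]
side card 847 [[-45.1, 0.8, 44.2], [0.2, 2.6, 81.7], [47.9, 4.4, 108.7]]
 clip 247 [[-11.3, 3.7, 140.5], [-0.6, 15.2, 167.6], [9.5, 22.0, 198.9]]
   +y 241 [[-10.4, 11.9, 141.6], [-0.4, 15.3, 168.4], [9.1, 22.0, 198.0]]
top card 261 [[-47.0, -1.2, 47.7], [16.1, 1.9, 91.6], [47.3, 2.6, 112.0]]
 clip 6 [[-33.8, 2.2, 63.7], [-28.6, 2.5, 69.5], [8.5, 12.2, 180.0]]
```

View pics/c5.png

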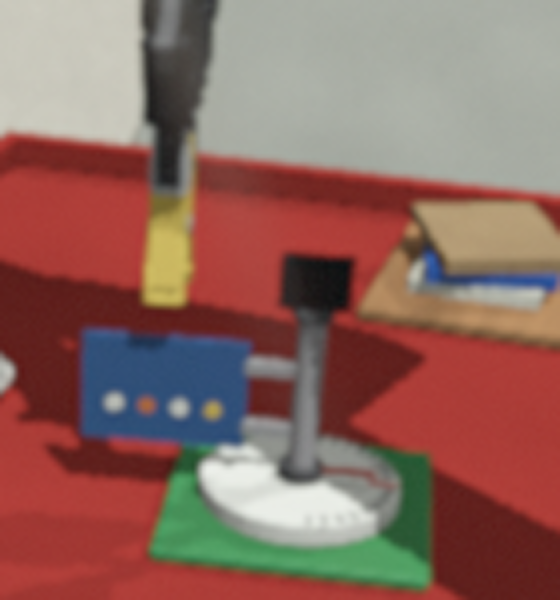

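The clip hangs upright above the middle of the card (crop (165,305) against the card top at (165,338)), with the pointer on the red mark. Small correction, then descend.

```bash
python3 - <<'E'
from rel import *
a=np.radians(11.2); E=np.array([579.4,-144.1])+1.0*np.array([np.cos(a),np.sin(a)])+.6*np.array([-np.sin(a),np.cos(a)])
print(ctrl.move_l([*E,210],rot(101.2),vel=60), ctrl.move_l([*E,179.5],vel=40,stop_force=5)); ctrl.wait(.3)
s=ctrl.get_state();print(s["time"],s["grip_width"],s["grip_force"],s["ft_force"],s["eef_pos"])
rel("r2")
im=cv2.imread("pics/r2side.png")[90:240,280:420];im2=cv2.imread("pics/r2top.png")[180:320,330:450]
cv2.imwrite("pics/c6.png",np.hstack([cv2.resize(im,(420,450),interpolation=cv2.INTER_CUBIC),cv2.resize(im2,(380,450),interpolation=cv2.INTER_CUBIC)]))
E
```

```text
False False
22.1667 0.2599552783756573 41.117339730262756 [-0.17169426 -0.0367474  -0.67681047] [ 580.40012745 -143.32029839  179.73883171]
side card 722 [[-45.4, 1.0, 43.9], [-1.4, 2.7, 77.5], [48.0, 4.5, 108.5]]
 clip 244 [[-10.5, -10.8, 93.8], [0.3, 15.3, 123.8], [14.3, 23.2, 155.4]]
   +y 225 [[-9.5, 11.8, 99.6], [0.3, 15.9, 125.7], [10.1, 22.8, 154.5]]
   -y 7 [[-9.7, -14.2, 107.3], [-9.5, -11.9, 115.3], [-9.3, -10.6, 123.0]]
top card 281 [[-46.9, -1.2, 47.3], [-12.7, 1.9, 92.8], [47.2, 2.6, 112.1]]
 clip 10 [[-33.6, 1.8, 64.4], [-0.5, 7.6, 113.9], [11.7, 34.0, 217.5]]
```

View pics/c6.png

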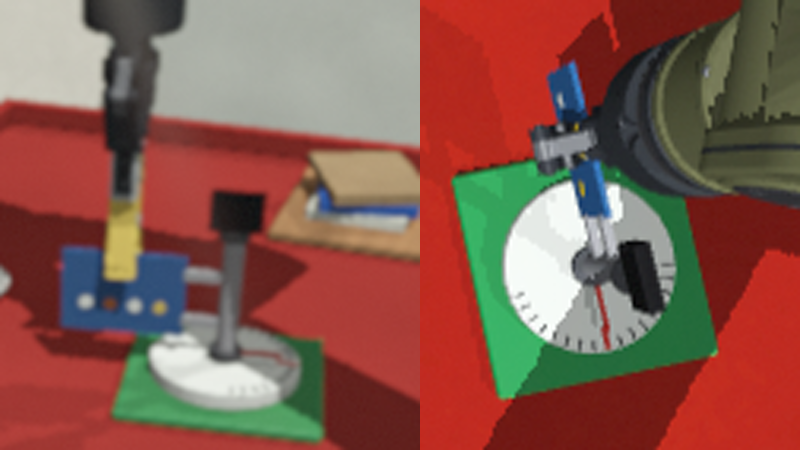

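The clip sits astride the card's middle, with the +y jaw in front at about (122,275) and no contact force. The pointer still reads zero.

```bash
python3 -c "
from station import ctrl
print(ctrl.job_done())"
```

```text
the job is handed in; nothing more can be done
None
```

The job is handed in: the knob reads zero to within about 0.3° by the camera, and the arm is holding the clip upright and squeezed to its stop (about 30 mm at the tips), astride the middle of the card's top edge and square to it. The edge sits about 12 mm up between the jaws and no contact force showed. It took about 22 s, and I never touched the tubes, spoon rest or opener.

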